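# Load the printing plate under the doctor-blade bar

## Task

Load the loose steel printing plate into the pad printer's inking unit: with your fingertips, slide it flat along the bed and under the doctor-blade bar until it sits square and fully home against the rear stop, then push the swing latch round behind it as far as it goes. Do not pick the plate up, tip it or drop it off the bed, keep the arm off the blade bar, leave the things standing around where they are, and finish with your hand clear.

Things in the scene. Friction and masses are not known exactly. Their poses are not given: they have to be found in the camera images.
- unit: inking unit, fixed to the bench: dark steel bed 330 x 144 mm on a grey casting, bed top 40 mm above the bench. Frame: x points into the unit (the way the plate is pushed), y to the left, z up; origin on the bench under the middle of a seated plate's tail edge. The bed spans x = -95 to 235 mm. Behind the stop, at x = 159 to 225 mm, stands an ink trough 24 mm high.
- guide_mouth (a point): bed-top point midway between the starts of the two straight aluminium side guides, unit x = 60, y = 0 mm. Guides: 8 mm high, inner faces 73 mm apart, running on to unit x = 130 mm; before them lead-in pieces flare out to 110 mm apart at unit x = 28 mm. Axes as the unit's.
- rear_stop (a point): bed-top point at the middle of the front face of the rear stop (an aluminium block 66 mm wide, 13 mm high), unit x = 130, y = 0 mm. Axes as the unit's.
- blade_bar: doctor-blade bar, a fixed low bridge over the bed, same origin and axes as the unit: aluminium bar 150 mm wide on pillars at y = +-60 mm, from x = 65 to 100 mm; bar top 78 mm, nuts 98 mm above the bench. The blade's lower edge (76 mm wide, at x = 72 to 75 mm) is 13.5 mm above the bed: a plate lying flat has 3.5 mm of headroom.
- plate: loose printing plate, bright steel with etched dark marks, 130 (its x) x 70 (its y) x 10 mm thick, about 0.7 kg; origin at the centre of its underside, x roughly into the unit. Starts flat on the front of the bed, a little askew, short of the lead-ins, its tail edge (x = -65 mm) jutting 10 to 40 mm over the bed's front edge. Slides at friction about 0.35.
- plate_home (a point): fixed point on the bed's top where the plate's origin lies when it is fully home: in the unit's frame x = 65, y = 0, z = 40 mm, axes as the unit's
- latch (a joint): swing latch angle, rad: flat steel arm 62 x 12 mm, top 13 mm above the bed, on a vertical pin at the right front of the bed. At 0 it is folded outward, 50 degrees to the right of the unit's -x; it swings clockwise from above, through -x at 0.87, to its stop at 2.44, along +y, 2 mm behind a seated plate's tail. Starts at 0 to 0.4, stays where left, moves with about 1 N at its post.
- latch_hinge (a point): the axis of the latch's pin, at the bed's top: in the unit's frame x = -8, y = -62, z = 40 mm
- latch_post (a point): centre of the top of the upright black finger post near the latch arm's free end: post 12 mm in diameter, 34 mm tall above the arm, its top 87 mm above the bench, 50 mm from the pin's axis
- pad: bystander: pink silicone printing pad on a round wooden base, 68 mm across, 62 mm tall; origin under its centre
- ink_tin: bystander: ink tin, 68 mm across, 75 mm tall; origin under its centre
- thinner: bystander: white plastic bottle, 58 mm across, 115 mm tall; origin under its centre
- screwdriver: bystander: screwdriver lying on the bench to the left of the unit, along its x
- spatula: bystander: ink spatula lying on the bench to the right of the unit, along its x
- tape: bystander: roll of tape lying flat, 84 mm across, 24 mm tall; origin under its centre

How it is judged:
On the way, in this order (a step that is already met when the one before it is completed fails the run):
1. the plate lies square and fully home against the rear stop, under the blade bar (x of plate in the frame of plate_home above -0.003 m and y of plate in the frame of plate_home between -0.004 and 0.004 m and angle between the x axis of plate and the x axis of unit, either way round below 0.04 rad), for 0.2 s.
2. the latch is swung across behind the plate, up to its stop (value of joint latch above 2.36 rad), for 0.2 s.
At the end, for the whole second after the job is handed in: The plate lies flat on the bed under the blade bar, within 3 mm of the rear stop, within 4 mm of the middle and 0.04 rad of square, at rest, and the latch stands within 0.08 rad of its closed stop (above 2.36 rad) (all of step 1 and x of plate in the frame of plate_home below 0.004 m and z of plate in the frame of plate_home below 0.003 m and angle between plate's own z axis and vertical below 0.03 rad and linear speed of plate below 0.01 m/s and value of joint latch above 2.36 rad and velocity of joint latch below 0.05 rad/s); the robot touches nothing.
It fails at once if the plate is picked up: its centre rises more than 5 mm off the bed (z of plate in the frame of plate_home above 0.005 m).
It fails at once if the plate is tipped by more than 0.07 rad or falls off the bed (angle between plate's own z axis and vertical above 0.07 rad).
It fails at once if the robot bumps the blade bar (over 3 N) (contact force between any of the arm, the fingers and blade_bar above 3 N).
It fails at once if a bystander is moved more than 20 mm (distance of any of pad, ink_tin, thinner, screwdriver, spatula, tape from where it was at the start of the episode above 0.02 m).
It also fails if it takes over 48 s, if anything falls off the work surface, if the arm or the gripper's body presses on something with over 40 N, if the wrist force passes 120 N, or if a joint passes its speed limit or range.

## Robot

A 6-joint arm with a two-finger parallel gripper is mounted at the origin on the work surface. World frame = base frame: x ahead of the robot, y to its left, z up, the work surface at z = 0. Lengths are in m, angles in rad, forces in N, time in s.
With the tool pointing down it reaches from about 0.3 to 0.875 m from the base axis. Payload 6.4 kg.
Tool frame: the origin (TCP) lies between the finger pads; the fingertips stand 11 mm ahead of it and the grasp point (between the pads) lies 8 mm behind it (ctrl.tcp_to_tips is the distance from the TCP to the fingertips, in m); x points along the fingers, z is the direction in which the jaws open and shut, and the axes are right-handed (so a half turn about x gives the same grasp; the last joint's range is limited). The gripper opens to 85 mm and grips with 20 to 120 N. Pads are 22 mm wide; open, the fingers measure 114 mm over their backs; the gripper's body (76 mm by 85 mm) begins 54 mm behind the grasp point. The pads swing forward as they close: fully open they stand 13 mm farther back than shut.
Start: joints at [0.918, 0.181, 1.607, -0, 1.354, -0.206], TCP at [0.248, 0.519, 0.242] pointing down, gripper open.
Joint ranges: [-2.99, 2.99], [-0.89, 2.07], [0.3, 2.58], [-1.14, 4.28], [0, 2.63], [-3.12, 3.12]. Speed limits (rad/s): [2.57, 2.57, 3.01, 3.14, 3.14, 3.14].

## Interface

Orientations are given as a unit quaternion [w, x, y, z].
In Python, from bench import ctrl, eyes, hand_in gives the robot as it stands. The module is installed in compiled form; this text tells all that it offers.
- The arm moves only by the tool step_arm, never from a script. Its arguments are lists of equal length, an entry for each row: "xyz": the shift along the world's x, y, z in mm, a list of three; "spin": the turn about the world's z in rad; "fingers": the opening in per cent of the stroke, from 0 (shut) to 100 (fully open). A call has 1 to 10 rows; each row is the pose to reach, as a shift and turn from the pose commanded when the call began; what a row does not reach only later rows make up. A row lasts 1/10 s, in which the tool goes at most 50 mm and 8.59 degrees, less where a joint would pass 70% of its speed; a pose out of reach is approached as far as the arm can. A call with a gripper value outside its range is refused whole. The fingers move at their own pace and stop on an object; the grip force is fixed at half the most. Time passes only in rows, so rows that repeat a pose let the fingers close. It gives the time, the measured TCP pose, the force and the opening at its end, in the units of the state.
- ctrl.get_obs(): the state, without advancing time (a new reading comes with each control period).
- eyes.camera(name): name is "scene" or "top" or "wrist"; returns the picture (480x640x3 uint8, red, green, blue); there is no depth.
- eyes.camera_model(name): a dict with "vertical_fov" (degrees; the focal length in pixels is half the picture's height over the tangent of half this angle, whatever the lens; pixels are square), "cx", "cy" (the principal point, pixels), "dist_coeffs" ([k1, k2, p1, p2, k3] as OpenCV has them; the pictures are not rectified), "pose" (4x4, takes a point from camera to world coordinates); the wrist camera has in their place "tool_from_camera" (4x4, takes a point from camera to tool coordinates, whose origin is the TCP and whose axes are the tool frame's). Camera axes: x right, y up, looking along -z (the intrinsics and any distortion apply to the point x, -y, -z); pixel columns grow to the right and rows downward; lengths in m; the calibration is good to about 2 mm. A picture is of the moment at which its call begins: read the wrist's pose just before it. camera_model takes no time and is no camera call.
- hand_in(): hands the job in, once; it reports no verdict.
The state is a dict: "time_s": time; "q": joint angles; "dq": joint speeds; "joint_efforts": joint torques, N m; "eef_pos": TCP position; "eef_rot": TCP orientation; "wrist_force": force on the tool from outside, world axes, zero at the start; "torque": the same for the moment, N m; "opening": opening from 0.0 (shut) to 1.0 (fully open).
Only numpy, scipy, OpenCV 4.12 (cv2) and the standard library are available. Lean on these libraries where they do the work, as an engineer would, in place of code of your own. Each camera call takes 0.05 s, during which the arm holds its last target.

## Working session

There is one attempt and no reset: what is moved stays moved. The work goes in short steps, Python scripts to look and compute and a tool call to move; the robot and the scene stay as the last step left them, time stands still between calls to the robot, and variables do not carry over. Pictures are saved under pics/ and viewed, and the job is handed in when it is done.

Besides the shell and the picture viewer there is one more tool, called after ">>>" as name(argument=value, ...) on one line, values as JSON. step_arm: Moves the arm, as the interface text tells. Its arguments: {"type":"object","properties":{"xyz":{"type":"array"},"spin":{"type":"array"},"fingers":{"type":"array"}},"required":["xyz","spin","fingers"]}

```bash
mkdir -p pics
cat > h.py <<'E'
import numpy as np, cv2
from bench import ctrl, eyes, hand_in
def K(m):
    f=240/np.tan(np.radians(m["vertical_fov"])/2)
    return np.array([[f,0,m["cx"]],[0,f,m["cy"]],[0,0,1.]]),np.array(m["dist_coeffs"],float)
from scipy.spatial.transform import Rotation as R
def pose(name,obs=None):
    m=eyes.camera_model(name)
    if name!="wrist": return np.array(m["pose"])
    o=obs or ctrl.get_obs()
    T=np.eye(4);q=o["eef_rot"];T[:3,:3]=R.from_quat([q[1],q[2],q[3],q[0]]).as_matrix();T[:3,3]=o["eef_pos"]
    return T@np.array(m["tool_from_camera"])
def ray(name,uv,P=None):
    m=eyes.camera_model(name);k,d=K(m)
    p=cv2.undistortPoints(np.array(uv,float).reshape(-1,1,2),k,d).reshape(-1,2)
    P=pose(name) if P is None else P
    v=np.c_[p[:,0],-p[:,1],-np.ones(len(p))]@P[:3,:3].T
    return P[:3,3],v
def onz(name,uv,z,P=None):
    c,v=ray(name,uv,P); return c+v*((z-c[2])/v[:,2])[:,None]
def proj(name,X,P=None):
    m=eyes.camera_model(name);k,d=K(m);P=pose(name) if P is None else P
    x=(np.array(X,float).reshape(-1,3)-P[:3,3])@P[:3,:3]
    x=x*[1,-1,-1]
    return cv2.projectPoints(x.reshape(-1,1,3),np.zeros(3),np.zeros(3),k,d)[0].reshape(-1,2)
def snap(name,fn):
    im=eyes.camera(name);cv2.imwrite("pics/"+fn,im[:,:,::-1]);return im
E
python3 - <<'E'
from h import *
np.set_printoptions(precision=4,suppress=True)
o=ctrl.get_obs();print(o)
for n in["top","scene","wrist"]:
    snap(n,n+"0.png");m=eyes.camera_model(n);print(n,m)
E
```

```text
{'time_s': 0.0, 'q': array([ 0.9177,  0.1816,  1.608 ,  0.    ,  1.3538, -0.2063]), 'dq': array([-0.0006, -0.0015, -0.0004, -0.0002, -0.0016,  0.001 ]), 'joint_efforts': array([ -0.0001, -44.489 , -35.1329,  -0.0002,   0.0095,   0.    ]), 'eef_pos': array([0.2481, 0.5181, 0.2414]), 'eef_rot': array([ 0.5977, -0.377 ,  0.5989,  0.3766]), 'wrist_force': array([0.1118, 0.084 , 0.2852]), 'torque': array([-0.0036, -0.0038,  0.0384]), 'opening': 1.0018198470316937}
top {'vertical_fov': 53.11940442836709, 'cx': 311.4898278074344, 'cy': 234.79374487586088, 'dist_coeffs': array([-0.1023,  0.    ,  0.    ,  0.    ,  0.    ]), 'pose': array([[ 0.0107,  0.9974, -0.071 ,  0.56  ],
       [-0.9999,  0.0114,  0.0086,  0.0477],
       [ 0.0093,  0.0709,  0.9974,  1.0337],
       [ 0.    ,  0.    ,  0.    ,  1.    ]])}
scene {'vertical_fov': 51.08815832661496, 'cx': 320.4174027462985, 'cy': 247.36577441951874, 'dist_coeffs': array([-0.0292,  0.    ,  0.    ,  0.    ,  0.    ]), 'pose': array([[-0.3346, -0.7439,  0.5784,  1.2881],
       [ 0.9423, -0.2594,  0.2115,  0.2802],
       [-0.0073,  0.6158,  0.7879,  1.0001],
       [ 0.    ,  0.    ,  0.    ,  1.    ]])}
wrist {'vertical_fov': 58.37382548127762, 'cx': 319.4250044883119, 'cy': 229.69551278973398, 'dist_coeffs': array([-0.0901,  0.    ,  0.    ,  0.    ,  0.    ]), 'tool_from_camera': array([[-0.0014,  0.2596, -0.9657, -0.1318],
       [ 0.0008,  0.9657,  0.2596,  0.0655],
       [ 1.    , -0.0004, -0.0016,  0.0002],
       [ 0.    ,  0.    ,  0.    ,  1.    ]])}
```

View pics/top0.png

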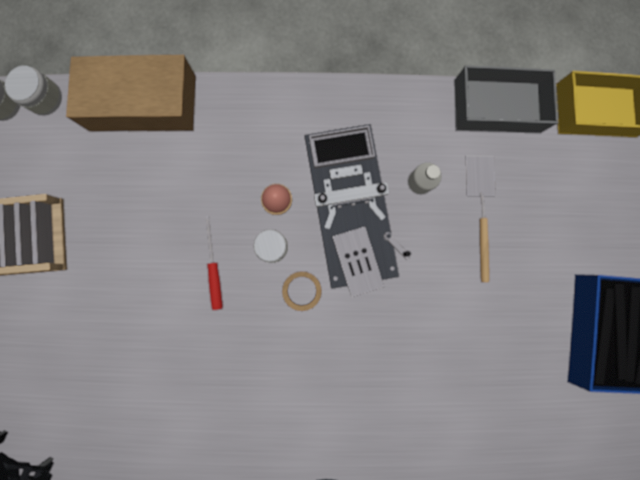

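View pics/scene0.png

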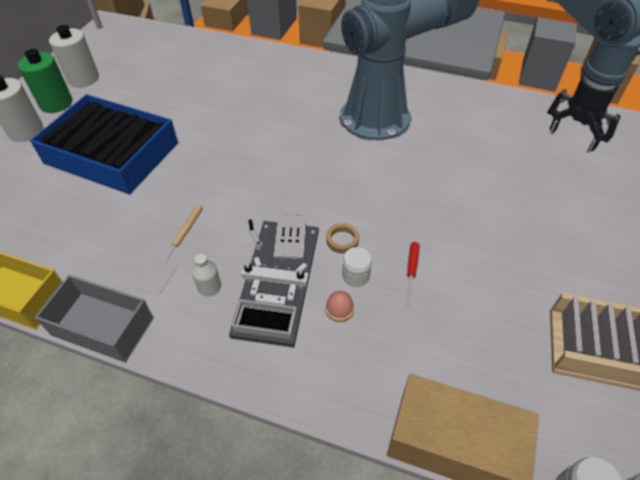

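View pics/wrist0.png

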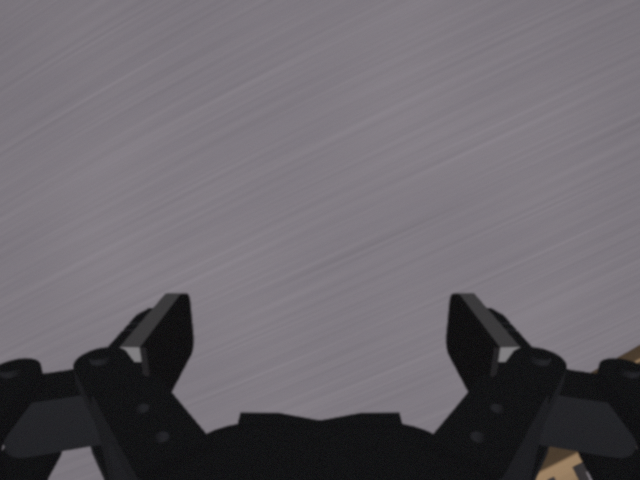

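Run:
```python
from h import *
im=cv2.imread("pics/top0.png")
c=im[115:305,290:430];cv2.imwrite("pics/topc.png",cv2.resize(c,None,fx=4,fy=3.15*4/3.15*1.0 if 0 else 3.1,interpolation=cv2.INTER_CUBIC))
np.set_printoptions(precision=4,suppress=True)
print(onz("top",[[332,288],[398,277],[305,133],[371,125]],.04))
o=ctrl.get_obs();q=o["eef_rot"];print(R.from_quat([q[1],q[2],q[3],q[0]]).as_matrix())
```

```text
[[ 0.5212 -0.0044  0.04  ]
 [ 0.545  -0.1413  0.04  ]
 [ 0.8466  0.0552  0.04  ]
 [ 0.8663 -0.0849  0.04  ]]
[[-0.0008 -0.9018  0.4321]
 [-0.001   0.4321  0.9018]
 [-1.      0.0003 -0.0013]]
```

View pics/topc.png

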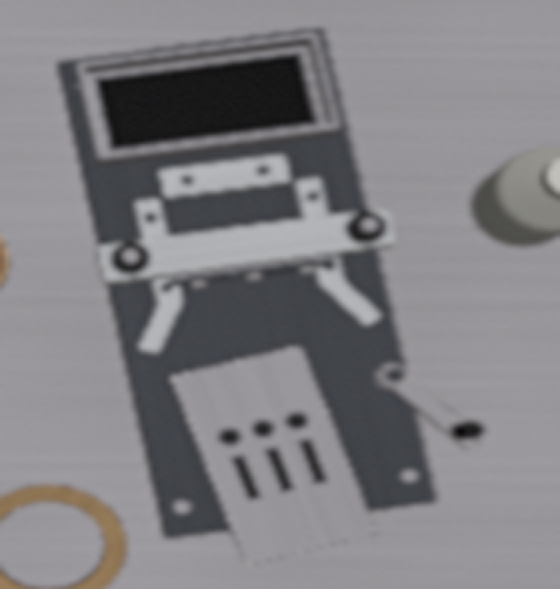

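>>> step_arm(xyz=[[25,-42,10],[50,-84,20],[75,-126,30],[100,-168,40],[125,-210,50],[150,-252,60],[175,-294,60],[200,-336,60],[225,-378,60],[250,-420,60]], spin=[0.06,0.12,0.18,0.24,0.3,0.36,0.42,0.48,0.54,0.6], fingers=[100,100,100,100,100,100,100,100,100,100])

```text
time_s: 1.15
eef_pos: [0.499, 0.0966, 0.3023]
eef_rot: [-0.46, 0.537, -0.46, -0.537]
wrist_force: [-0.1, 0.4, 0.1]
opening: 0.999
```

Run:
```python
from h import *
print(ctrl.tcp_to_tips); o=ctrl.get_obs();print(o["time_s"],o["eef_pos"])
```

```text
0.011
1.15 [0.4989762  0.09664555 0.30226492]
```

>>> step_arm(xyz=[[20,-40,0],[40,-80,0],[60,-120,0],[75,-160,0],[75,-160,0],[75,-160,0]], spin=[0.03,0.03,0.03,0.03,0.03,0.03], fingers=[100,100,100,100,100,100])

```text
time_s: 1.75
eef_pos: [0.5732, -0.0621, 0.3015]
eef_rot: [0.453, -0.543, 0.453, 0.544]
wrist_force: [0.0, -0.0, -0.7]
opening: 1.002
```

Run:
```python
from h import *
o=ctrl.get_obs();np.save("pics/w1.npy",pose("wrist",o));print(o["eef_pos"],o["dq"])
snap("wrist","w1.png")
```

```text
[ 0.57320333 -0.06214851  0.30152211] [ 0.03863486 -0.02441433  0.01687005  0.00433518  0.00216447  0.0010345 ]
```

View pics/w1.png

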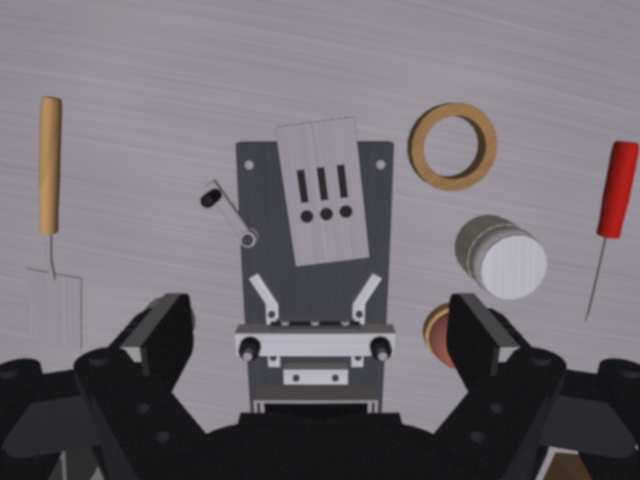

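```bash
cat > meas.py <<'E'
from h import *
def fitline(pts):
    return cv2.fitLine(np.array(pts,np.float32),cv2.DIST_HUBER,0,0.5,0.01).ravel()
def inter(a,b):
    A=np.array([[a[0],-b[0]],[a[1],-b[1]]]);t=np.linalg.solve(A,[b[2]-a[2],b[3]-a[3]]);return a[2:]+t[0]*a[:2]
def edge(g,p,q,w=6,n=40,lo=.1,hi=.9):
    "subpixel points of strongest gradient across segment p-q"
    p=np.array(p,float);q=np.array(q,float);d=(q-p)/np.linalg.norm(q-p);nn=np.array([-d[1],d[0]])
    s=np.arange(-w,w+.01,.25);out=[]
    for t in np.linspace(lo,hi,n):
        c=p+t*(q-p);xy=c+s[:,None]*nn
        v=cv2.remap(g,xy[:,0].astype(np.float32).reshape(-1,1),xy[:,1].astype(np.float32).reshape(-1,1),cv2.INTER_LINEAR).ravel()
        gr=np.abs(np.gradient(v));k=gr.argmax()
        if gr[k]>0.8: out.append(xy[k])
    return fitline(out),len(out)
def quad(g,c,**k):
    L=[edge(g,c[i],c[(i+1)%4],**k) for i in range(4)]
    return np.array([inter(L[i-1][0],L[i][0]) for i in range(4)]),[l[1] for l in L]
E
python3 - <<'E'
from meas import *
np.set_printoptions(precision=4,suppress=True)
g=cv2.GaussianBlur(cv2.imread("pics/w1.png",0),(3,3),0.8).astype(np.float32);P=np.load("pics/w1.npy")
c,n=quad(g,[(276,126),(355,117),(369,257),(296,267)]);print(c,n)
X=onz("wrist",c,.05,P);print(X,np.linalg.norm(np.roll(X,-1,0)-X,axis=1))
# bed sides
l,_=edge(g,(236,142),(243,305),lo=.15);r,_=edge(g,(393,142),(386,305),lo=.1);f,nf=edge(g,(236,142),(276,142),lo=.1,hi=.9);f2,n2=edge(g,(360,142),(393,142))
fp=[l,r,f,f2];print(fp,nf,n2)
ff=fitline([f[2:],f2[2:]])
B=onz("wrist",[inter(l,ff),inter(r,ff),inter(l,[1,0,240,310]),inter(r,[1,0,240,310])],.04,P);print(B,np.linalg.norm(B[1]-B[0]))
E
```

```text
[[273.9364 125.0041]
 [354.2224 116.5852]
 [369.061  256.818 ]
 [295.4278 266.509 ]] [40, 38, 40, 40]
[[ 0.5243 -0.1106  0.05  ]
 [ 0.5046 -0.0431  0.05  ]
 [ 0.6277 -0.0037  0.05  ]
 [ 0.6497 -0.0703  0.05  ]] [0.0703 0.1293 0.0701 0.1317]
[array([  0.0501,   0.9987, 239.3175, 225.078 ], dtype=float32), array([  0.0425,  -0.9991, 390.4413, 219.2912], dtype=float32), array([  1.    ,   0.    , 252.3077, 141.25  ], dtype=float32), array([  1.    ,   0.    , 376.0938, 140.25  ], dtype=float32)] 40 40
[[ 0.5452 -0.1439  0.04  ]
 [ 0.5181 -0.003   0.04  ]
 [ 0.7086 -0.1138  0.04  ]
 [ 0.6827  0.0275  0.04  ]] 0.14349816978356575
```

Run:
```python
from h import *
o=ctrl.get_obs();q=o["eef_rot"];z=R.from_quat([q[1],q[2],q[3],q[0]]).as_matrix()[:,2];print(o["eef_pos"],np.arctan2(z[1],z[0])-np.pi/2)
```

```text
[ 0.57304147 -0.06113909  0.30175305] 0.18261142462852908
```

>>> step_arm(xyz=[[1,2,-40],[3,5,-80],[3,5,-110],[3,5,-110]], spin=[0.13,0.13,0.13,0.13], fingers=[100,100,100,100])

```text
time_s: 2.2
eef_pos: [0.5729, -0.0537, 0.1876]
eef_rot: [0.414, -0.569, 0.416, 0.575]
wrist_force: [-1.2, -0.2, -0.5]
opening: 0.997
```

Run:
```python
from h import *
o=ctrl.get_obs();q=o["eef_rot"];z=R.from_quat([q[1],q[2],q[3],q[0]]).as_matrix()[:,2];print(o["eef_pos"],np.arctan2(z[1],z[0])-np.pi/2,o["dq"])
np.save("pics/w2.npy",pose("wrist",o));snap("wrist","w2.png")
```

```text
[ 0.5728609  -0.05368175  0.18755915] 0.3153848162171542 [-0.00637891 -0.04834279 -0.07975461 -0.00203588  0.0577695  -0.00147138]
```

View pics/w2.png

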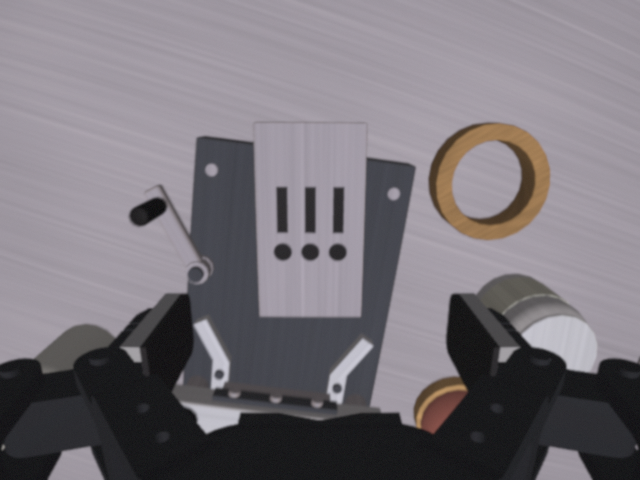

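Run:
```python
from meas import *
np.set_printoptions(precision=4,suppress=True)
g=cv2.GaussianBlur(cv2.imread("pics/w2.png",0),(3,3),0.8).astype(np.float32);P=np.load("pics/w2.npy");P1=np.load("pics/w1.npy")
c,n=quad(g,[(254,122),(367,122),(362,317),(260,317)]);print(c,n)
X=onz("wrist",c,.05,P);print(X,np.linalg.norm(np.roll(X,-1,0)-X,axis=1),X.mean(0))
d=(X[2]+X[3]-X[0]-X[1]);print("yaw",np.arctan2(d[1],d[0]))
g1=cv2.GaussianBlur(cv2.imread("pics/w1.png",0),(3,3),0.8).astype(np.float32)
c1,_=quad(g1,[(276,126),(355,117),(369,257),(296,267)])
def tri(uv1,P1,uv2,P2):
    a,u=ray("wrist",[uv1],P1);b,v=ray("wrist",[uv2],P2);u=u[0];v=v[0]
    s,t=np.linalg.lstsq(np.c_[u,-v],b-a,rcond=None)[0];return (a+s*u+b+t*v)/2,np.linalg.norm(a+s*u-b-t*v)
for i in range(4): print(tri(c1[i],P1,c[i],P))
# bed in w2
l,_=edge(g,(196,140),(190,290));r,_=edge(g,(414,168),(380,360));f,_=edge(g,(200,137),(252,142),lo=.15);f2,_=edge(g,(370,159),(412,164))
ff=fitline([f[2:]-f[:2]*10,f[2:]+f[:2]*10,f2[2:]-f2[:2]*10,f2[2:]+f2[:2]*10])
A=[inter(l,ff),inter(r,ff),inter(l,[1,0,0,290]),inter(r,[1,0,0,350])]
B=onz("wrist",A,.04,P);print(B,np.linalg.norm(B[1]-B[0]))
# latch hinge & post
print("hinge",onz("wrist",[[249,239]],.053,P1),onz("wrist",[[199,271]],.053,P))
print("post",tri((209,199),P1,(140,214),P),onz("wrist",[[209,199]],.087,P1))
```

```text
[[252.4091 119.9119]
 [366.8706 122.2476]
 [361.0888 316.75  ]
 [258.5091 316.75  ]] [40, 40, 40, 40]
[[ 0.5251 -0.1113  0.05  ]
 [ 0.5047 -0.0441  0.05  ]
 [ 0.6285 -0.004   0.05  ]
 [ 0.6504 -0.0712  0.05  ]] [0.0702 0.1302 0.0707 0.1315] [ 0.5772 -0.0576  0.05  ]
yaw 0.3112499074785387
(array([ 0.5238, -0.1087,  0.0693]), np.float64(0.0006585657049777014))
(array([ 0.5041, -0.0411,  0.0242]), np.float64(0.0003417518131273302))
(array([ 0.6266, -0.0047,  0.054 ]), np.float64(0.0006883772843997774))
(array([ 0.648 , -0.0708,  0.0547]), np.float64(0.0009512161074234029))
[[ 0.5452 -0.145   0.04  ]
 [ 0.5191 -0.0035  0.04  ]
 [ 0.6516 -0.125   0.04  ]
 [ 0.6538  0.0216  0.04  ]] 0.14385158334855855
hinge [[ 0.6298 -0.117   0.053 ]] [[ 0.6293 -0.118   0.053 ]]
post (array([ 0.5875, -0.1478,  0.1005]), np.float64(0.0007762085155208969)) [[ 0.591  -0.1506  0.087 ]]
```

>>> step_arm(xyz=[[1,-2,-30],[1,-2,-65],[1,-2,-95],[1,-2,-115],[1,-2,-125],[1,-2,-130],[1,-2,-130]], spin=[0,0,0,0,0,0,0], fingers=[100,100,100,100,100,100,100])

```text
time_s: 2.95
eef_pos: [0.5784, -0.0584, 0.0635]
eef_rot: [-0.416, 0.573, -0.416, -0.571]
wrist_force: [0.2, -0.8, -0.0]
opening: 0.999
```

Run:
```python
from h import *
o=ctrl.get_obs();print(o["eef_pos"],o["wrist_force"]);np.save("pics/w3.npy",pose("wrist",o));snap("wrist","w3.png")
```

```text
[ 0.57839508 -0.05841603  0.06354685] [ 0.24998923 -0.83523259 -0.00533361]
```

View pics/w3.png

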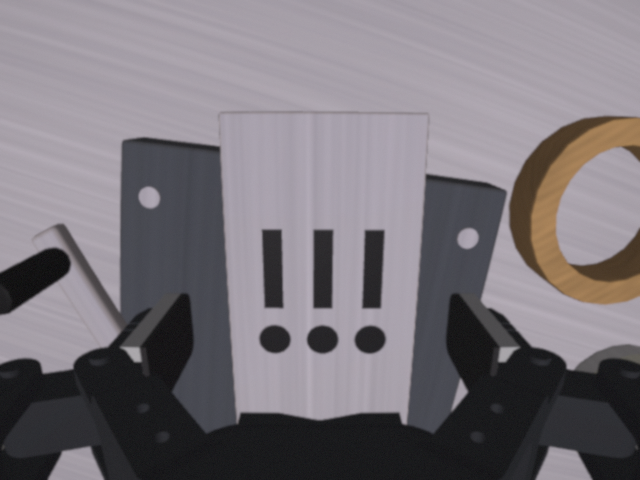

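>>> step_arm(xyz=[[0,0,-10],[0,0,-16],[0,0,-17],[0,-1,-17],[0.5,-2.5,-17],[0.8,-4,-17],[1,-5.5,-17],[1.2,-6.6,-17],[1.2,-6.6,-17],[1.2,-6.6,-17]], spin=[0,0,0,-0.03,-0.06,-0.09,-0.11,-0.128,-0.128,-0.128], fingers=[100,100,100,97,94,92,90,88,86,86])

```text
time_s: 4.0
eef_pos: [0.5788, -0.065, 0.0454]
eef_rot: [-0.452, 0.544, -0.452, -0.544]
wrist_force: [-1.0, 2.0, 1.8]
opening: 0.863
```

Run:
```python
from h import *
o=ctrl.get_obs();print(o["eef_pos"],o["wrist_force"],o["opening"]);np.save("pics/w4.npy",pose("wrist",o));snap("wrist","w4.png")
```

```text
[ 0.57877581 -0.06502685  0.04539289] [-0.95755811  1.99059439  1.81552789] 0.8625323727142044
```

View pics/w4.png

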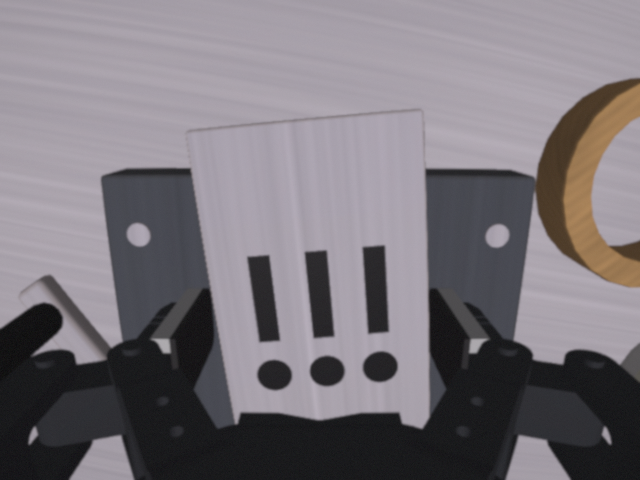

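>>> step_arm(xyz=[[0,0,0],[0,0,0],[0,0,0],[0,0,0],[0,0,0]], spin=[0,0,0,0,0], fingers=[84,83,82,82,82])

```text
time_s: 4.55
eef_pos: [0.5788, -0.065, 0.0458]
eef_rot: [-0.452, 0.544, -0.452, -0.544]
wrist_force: [-1.8, 3.1, 5.3]
opening: 0.82
```

Run:
```python
from h import *
o=ctrl.get_obs();print(o["eef_pos"],o["wrist_force"],o["opening"]);np.save("pics/w5.npy",pose("wrist",o));snap("wrist","w5.png")
```

```text
[ 0.57880987 -0.06500656  0.04578342] [-1.76737886  3.12726863  5.3354922 ] 0.8195927122892561
```

View pics/w5.png

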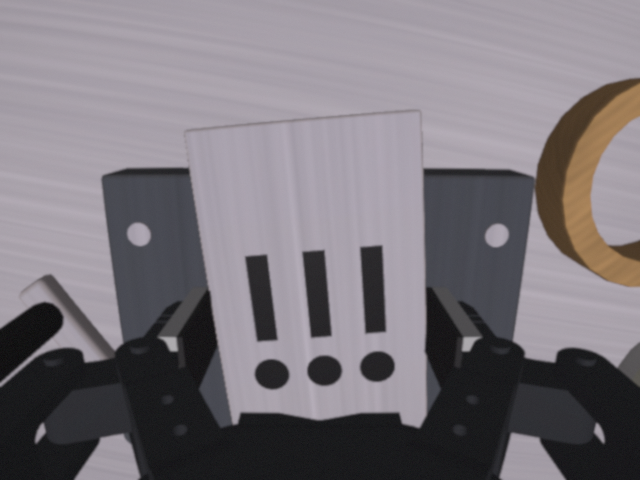

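>>> step_arm(xyz=[[0,0,1.5],[0,0,2],[0,0,2.5],[0,0,2.5],[0,0,2.5]], spin=[0,0,0,0,0], fingers=[82,81,80,79,79])

```text
time_s: 5.1
eef_pos: [0.5781, -0.065, 0.0471]
eef_rot: [0.451, -0.544, 0.452, 0.544]
wrist_force: [-0.0, -0.6, -8.6]
opening: 0.802
```

Run:
```python
from h import *
o=ctrl.get_obs();print(o["eef_pos"],o["wrist_force"],o["opening"]);np.save("pics/w6.npy",pose("wrist",o));snap("wrist","w6.png")
```

```text
[ 0.57805236 -0.06498116  0.04708968] [-0.02991679 -0.63658442 -8.55742612] 0.8015495889824414
```

View pics/w6.png

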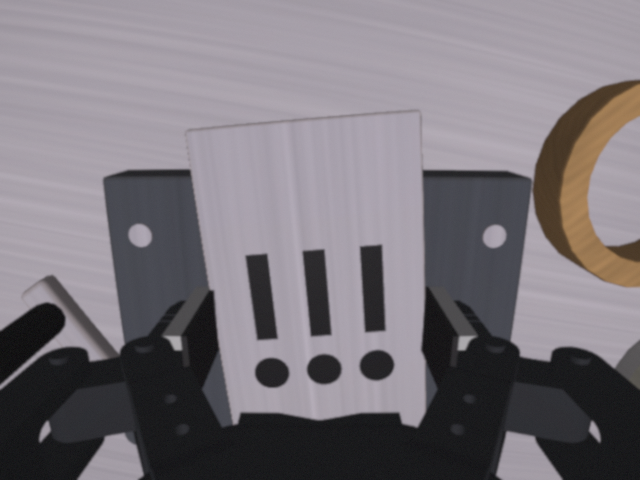

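>>> step_arm(xyz=[[0,0,-1],[0,0,-2],[0,0,-2],[0,0,-2],[0,0,-2]], spin=[0,0,0,0,0], fingers=[80,80,84,88,88])

```text
time_s: 5.65
eef_pos: [0.5797, -0.0654, 0.0468]
eef_rot: [-0.452, 0.545, -0.451, -0.543]
wrist_force: [-0.4, 0.7, -0.2]
opening: 0.881
```

Run:
```python
from meas import *
np.set_printoptions(precision=4,suppress=True)
o=ctrl.get_obs();print(o["eef_pos"],o["wrist_force"],o["opening"]);P=pose("wrist",o);np.save("pics/w7.npy",P);im=snap("wrist","w7.png")
g=cv2.GaussianBlur(cv2.cvtColor(im,cv2.COLOR_RGB2GRAY),(3,3),0.8).astype(np.float32)
t,n=edge(g,(187,130),(422,110));l,nl=edge(g,(187,130),(206,280));r,nr=edge(g,(422,110),(426,280));print(n,nl,nr)
A=[inter(l,t),inter(r,t),inter(l,[1,0,0,270]),inter(r,[1,0,0,270])]
X=onz("wrist",A,.05,P);u=np.array([[np.cos(.184),np.sin(.184)],[-np.sin(.184),np.cos(.184)]])
print(((X[:,:2]-[.6254,-.0565])@u.T)*1000)
for a,b in((0,2),(1,3)):
  d=X[b]-X[a];print(np.arctan2(d[1],d[0])-.184)
```

```text
[ 0.5797 -0.0654  0.0468] [-0.4143  0.7207 -0.1768] 0.8807625746337853
40 39 40
[[-109.3875  -39.422 ]
 [-114.4991   30.6411]
 [ -63.7894  -35.744 ]
 [ -63.9399   33.8906]]
0.08048726529790079
0.06418246780823256
```

View pics/w7.png

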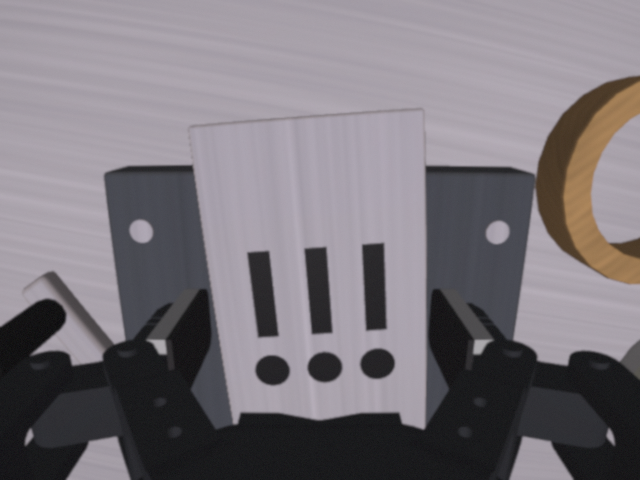

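>>> step_arm(xyz=[[0,0,15],[0,0,40],[-40,-8,45],[-80,-15,45],[-101,-19,45],[-101,-19,40],[-101,-19,40],[-101,-19,40]], spin=[0,0,0,0,0,0,0,0], fingers=[88,88,60,40,40,40,40,40])

```text
time_s: 6.5
eef_pos: [0.4789, -0.0843, 0.0866]
eef_rot: [-0.452, 0.545, -0.451, -0.544]
wrist_force: [0.7, -0.1, 0.6]
opening: 0.4
```

Run:
```python
from meas import *
np.set_printoptions(precision=4,suppress=True)
o=ctrl.get_obs();print(o["eef_pos"],o["wrist_force"],o["opening"]);P=pose("wrist",o);np.save("pics/w8.npy",P);im=snap("wrist","w8.png")
snap("scene","s8.png")
```

```text
[ 0.4789 -0.0843  0.0866] [ 0.7108 -0.0709  0.572 ] 0.40023986757300173
```

View pics/w8.png

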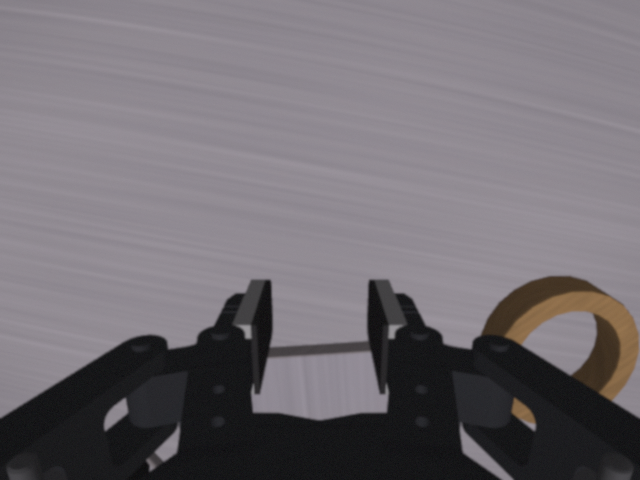

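View pics/s8.png

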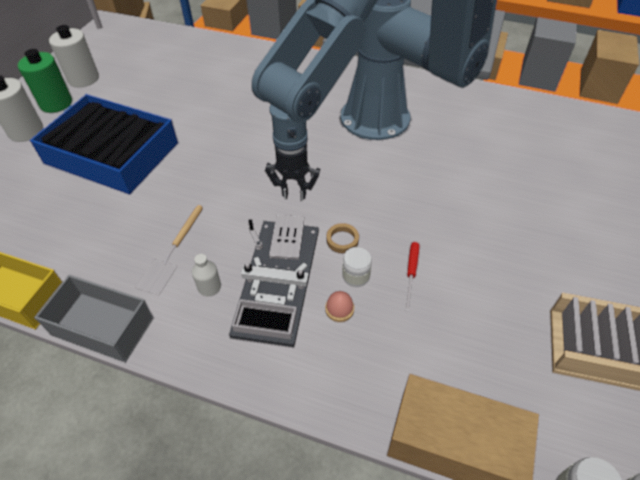

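>>> step_arm(xyz=[[0,0,-15],[0,0,-28],[0,0,-33],[0,0,-33],[10,2,-33],[18,3.3,-33],[24,4.4,-33],[30,5.5,-33],[36,6.6,-33],[42,7.8,-33]], spin=[0,0,0,0,0,0,0,0,0,0], fingers=[40,40,40,40,40,40,40,40,40,40])

```text
time_s: 7.6
eef_pos: [0.5196, -0.0759, 0.0526]
eef_rot: [0.451, -0.544, 0.452, 0.544]
wrist_force: [-3.5, 0.4, 1.6]
opening: 0.398
```

Run:
```python
from meas import *
np.set_printoptions(precision=4,suppress=True)
o=ctrl.get_obs();print(o["eef_pos"],o["wrist_force"],o["opening"]);snap("wrist","w9.png")
im=snap("top","t9.png")
cv2.imwrite("pics/t9c.png",cv2.resize(im[115:305,290:430,::-1],None,fx=4,fy=3.1,interpolation=cv2.INTER_CUBIC))
```

```text
[ 0.5196 -0.0759  0.0526] [-3.5442  0.365   1.6465] 0.3984509949791466
```

View pics/t9c.png

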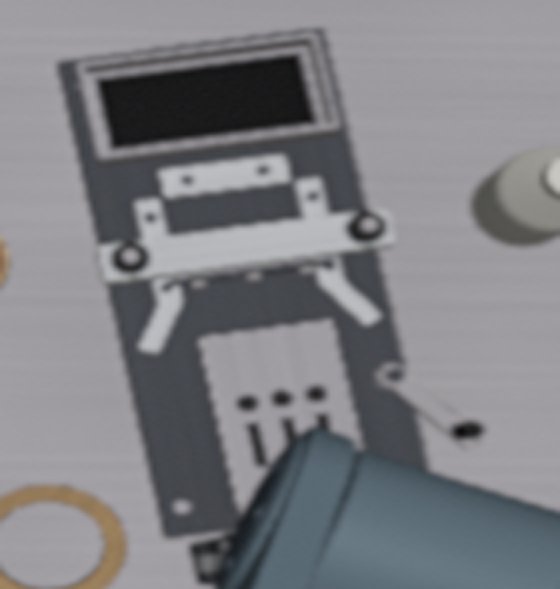

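View pics/w9.png

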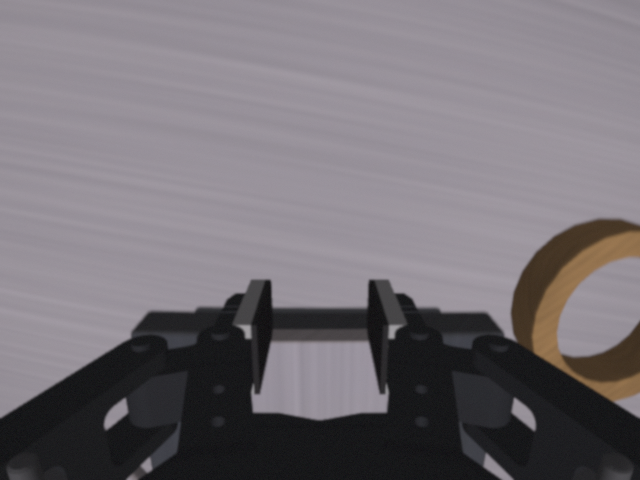

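Run:
```python
from meas import *
np.set_printoptions(precision=4,suppress=True)
g=cv2.cvtColor(cv2.imread("pics/t9.png"),cv2.COLOR_BGR2GRAY).astype(np.float32)
k=lambda x,y:(290+x/4,115+y/3.1)
t,n=edge(g,k(200,338),k(335,320),w=3,lo=.05,hi=.95);l,nl=edge(g,k(200,338),k(238,500),w=3);r,nr=edge(g,k(335,320),k(360,425),w=3);print(n,nl,nr)
A=[inter(l,t),inter(r,t),inter(l,[1,0,0,260])]
X=onz("top",A,.05)
u=np.array([[np.cos(.184),np.sin(.184)],[-np.sin(.184),np.cos(.184)]])
f=lambda X:((X[:,:2]-[.6254,-.0565])@u.T)*1000
print(f(X))
# unit marks in same view: bed left side, stop corners, lead-in ends
bl,_=edge(g,k(57,62),k(165,537),w=3);br,_=edge(g,k(400,350),k(430,480),w=3)
print(f(onz("top",[inter(bl,[1,0,0,230]),inter(br,[1,0,0,230]),inter(bl,[1,0,0,270]),inter(br,[1,0,0,260])],.04)))
```

```text
40 40 40
[[ 35.8524  33.6476]
 [ 35.9201 -37.1927]
 [-40.9118  33.5977]]
[[ 29.3854  72.998 ]
 [  4.7826 -68.3593]
 [-54.7616  73.1041]
 [-59.0309 -70.2993]]
```

>>> step_arm(xyz=[[6,1.5,0],[12,3.2,0],[18,4.9,0],[24,6.4,0],[30,7.5,0],[36,8.6,0],[42,9.7,0],[42,9.7,0]], spin=[0,0,0,0,0,0,0,0], fingers=[40,40,40,40,40,40,40,40])

```text
time_s: 8.5
eef_pos: [0.5631, -0.0665, 0.0531]
eef_rot: [-0.452, 0.545, -0.451, -0.543]
wrist_force: [0.2, -0.8, 0.6]
opening: 0.405
```

Run:
```python
from meas import *
np.set_printoptions(precision=4,suppress=True)
o=ctrl.get_obs();print(o["eef_pos"],o["wrist_force"],o["opening"]);snap("wrist","w10.png")
im=snap("top","t10.png");snap("scene","s10.png")
cv2.imwrite("pics/t10c.png",cv2.resize(im[115:305,290:430,::-1],None,fx=4,fy=3.1,interpolation=cv2.INTER_CUBIC))
```

```text
[ 0.5631 -0.0665  0.0531] [ 0.1917 -0.8305  0.6038] 0.40466154758870704
```

View pics/t10c.png

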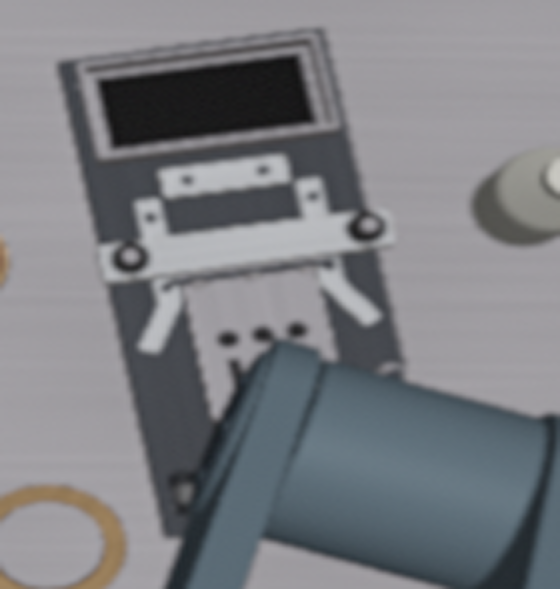

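View pics/w10.png

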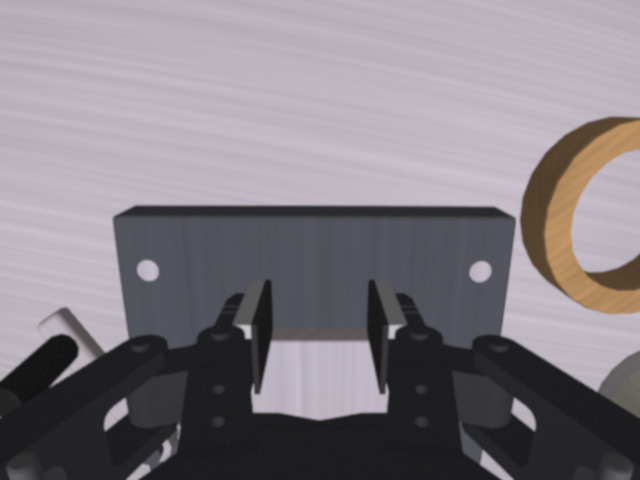

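>>> step_arm(xyz=[[6,1.1,0],[12,2,0],[18,3,0],[24,4,0],[30,5,0],[36,6,0],[42,7,0],[46,7.5,0],[48,8,0],[48,8,0]], spin=[0,0,0,0,0,0,0,0,0,0], fingers=[40,40,40,40,40,40,40,40,40,40])

```text
time_s: 9.65
eef_pos: [0.6102, -0.0584, 0.0528]
eef_rot: [-0.452, 0.544, -0.451, -0.544]
wrist_force: [-0.7, -0.2, 0.3]
opening: 0.401
```

Run:
```python
from meas import *
np.set_printoptions(precision=4,suppress=True)
o=ctrl.get_obs();print(o["eef_pos"],o["wrist_force"],o["opening"]);P=pose("wrist",o);np.save("pics/w11.npy",P);snap("wrist","w11.png")
d=o["eef_pos"][:2]-[.6254,-.0565];c,s=np.cos(.184),np.sin(.184);print(d@[c,s],d@[-s,c])
im=snap("top","t11.png")
cv2.imwrite("pics/t11c.png",cv2.resize(im[115:305,290:430,::-1],None,fx=4,fy=3.1,interpolation=cv2.INTER_CUBIC))
```

```text
[ 0.6102 -0.0584  0.0528] [-0.7136 -0.2254  0.2545] 0.4011975439240498
-0.015274589786124691 0.0008719465743257405
```

View pics/t11c.png

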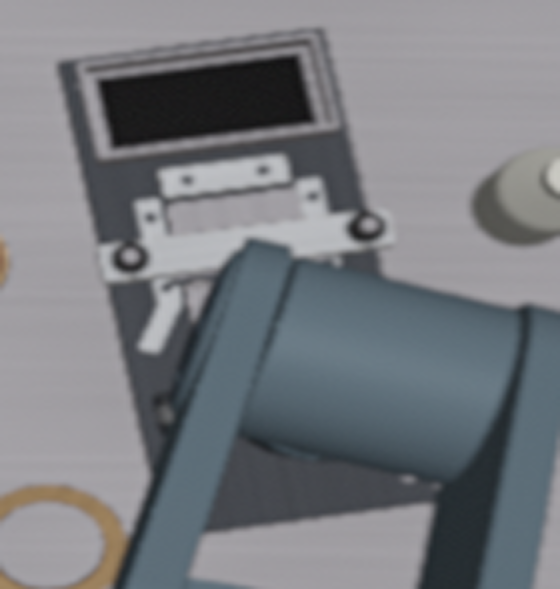

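View pics/w11.png

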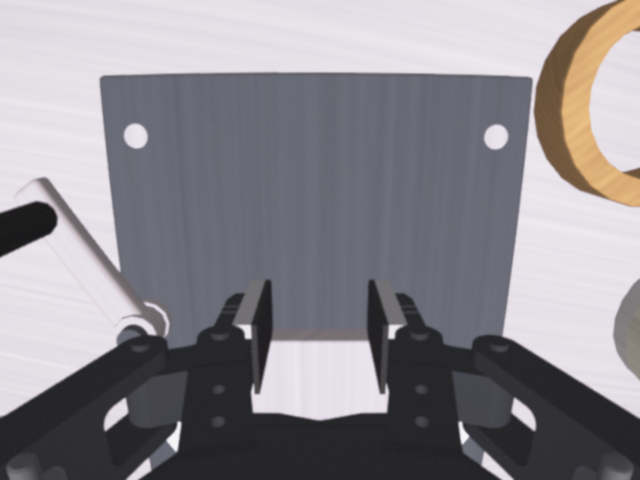

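>>> step_arm(xyz=[[1,0.2,0],[2,0.4,0],[3,0.6,0],[4,0.8,0],[5,1,0],[6,1.1,0],[6,1.1,0]], spin=[0,0,0,0,0,0,0], fingers=[40,40,40,40,40,40,40])

```text
time_s: 10.45
eef_pos: [0.615, -0.0574, 0.0526]
eef_rot: [0.451, -0.544, 0.452, 0.545]
wrist_force: [-5.5, -1.0, 3.3]
opening: 0.396
```

>>> step_arm(xyz=[[1,0.2,0],[2,0.4,0],[3,0.6,0],[3,0.6,0]], spin=[0,0,0,0], fingers=[40,40,40,40])

```text
time_s: 10.85
eef_pos: [0.6151, -0.0572, 0.052]
eef_rot: [0.45, -0.542, 0.453, 0.546]
wrist_force: [-16.2, -3.9, 9.5]
opening: 0.402
```

Run:
```python
from meas import *
np.set_printoptions(precision=4,suppress=True)
o=ctrl.get_obs();print(o["eef_pos"],o["wrist_force"],o["opening"]);P=pose("wrist",o)
d=o["eef_pos"][:2]-[.6254,-.0565];c,s=np.cos(.184),np.sin(.184);print(d@[c,s],d@[-s,c])
im=snap("top","t12.png")
cv2.imwrite("pics/t12c.png",cv2.resize(im[145:215,315:395,::-1],None,fx=8,fy=8,interpolation=cv2.INTER_CUBIC))
```

```text
[ 0.6151 -0.0572  0.052 ] [-16.1631  -3.9111   9.5166] 0.4016654727236267
-0.010220992095517075 0.0011483191105171864
```

View pics/t12c.png

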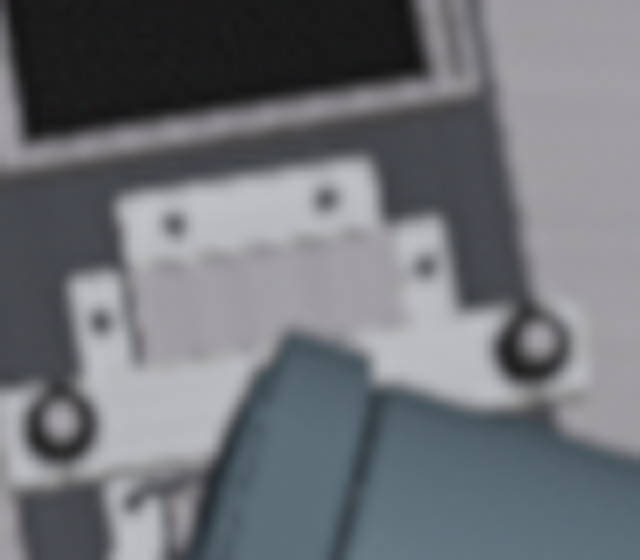

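>>> step_arm(xyz=[[-8,-1.5,0],[-25,-4.6,3],[-40,-7,20],[-45,-8,55],[-45,-8,95],[-45,-8,110],[-45,-8,110]], spin=[0,0,0,0,0,0,0], fingers=[40,40,40,40,30,30,30])

```text
time_s: 11.6
eef_pos: [0.5762, -0.0654, 0.1661]
eef_rot: [-0.453, 0.547, -0.45, -0.542]
wrist_force: [0.1, -0.4, -0.2]
opening: 0.297
```

Run:
```python
from meas import *
np.set_printoptions(precision=4,suppress=True)
o=ctrl.get_obs();print(o["eef_pos"],o["wrist_force"],o["q"]);P=pose("wrist",o);np.save("pics/w13.npy",P);im=snap("wrist","w13.png")
```

```text
[ 0.5762 -0.0654  0.1661] [ 0.0967 -0.3865 -0.1751] [-0.3178  0.2646  1.6686  0.0005  1.2007 -2.0741]
```

View pics/w13.png

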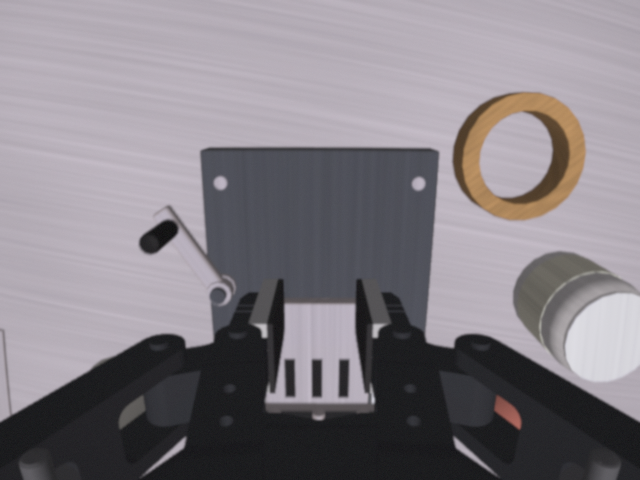

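Run:
```python
from meas import *
np.set_printoptions(precision=4,suppress=True)
P=np.load("pics/w13.npy")
top=onz("wrist",[[151,242]],.087,P)[0];base=onz("wrist",[[169,229]],.055,P)[0];h=onz("wrist",[[220,291]],.054,P)[0]
print(top,base,h)
X=onz("wrist",[[284,303],[356,303]],.05,P)
u=np.array([[np.cos(.184),np.sin(.184)],[-np.sin(.184),np.cos(.184)]])
O=np.array([.6254,-.0565])
print("tail",(X[:,:2]-O)@u.T)
H=np.array([-.008,-.062])@u+O;print(H)
d=u@(top[:2]-H);print(d,np.linalg.norm(d));phi0=np.arctan2(d[1],d[0])%(2*np.pi);print("phi0",phi0,"latch",np.pi+.8727-phi0)
print(ctrl.get_obs()["eef_pos"])
for lat in np.arange(np.pi+.8727-phi0,2.75,.1):
    ph=np.pi+.8727-lat
    p=H+.05*np.array([np.cos(ph),np.sin(ph)])@u
    print(round(lat,2),np.round((p-[.576,-.0654])*1000,1),"spin",round(.8727-lat,2))
```

```text
[ 0.5911 -0.1516  0.087 ] [ 0.5932 -0.1528  0.055 ] [ 0.6273 -0.1181  0.054 ]
tail [[ 0.0002 -0.0218]
 [ 0.0001  0.0235]]
[ 0.6289 -0.1189]
[-0.0431 -0.0252] 0.04991881970382484
phi0 3.6707276477022868 latch 0.3435650058875064
[ 0.5746 -0.0649  0.1636]
0.34 [ 15.1 -86.2] spin 0.53
0.44 [ 12.  -82.3] spin 0.43
0.54 [  9.3 -78.1] spin 0.33
0.64 [  7.1 -73.6] spin 0.23
0.74 [  5.3 -68.9] spin 0.13
0.84 [  4.  -64.1] spin 0.03
0.94 [  3.2 -59.2] spin -0.07
1.04 [  2.9 -54.2] spin -0.17
1.14 [  3.1 -49.2] spin -0.27
1.24 [  3.7 -44.2] spin -0.37
1.34 [  4.9 -39.4] spin -0.47
1.44 [  6.6 -34.7] spin -0.57
1.54 [  8.7 -30.1] spin -0.67
1.64 [ 11.2 -25.8] spin -0.77
1.74 [ 14.2 -21.8] spin -0.87
1.84 [ 17.6 -18.1] spin -0.97
1.94 [ 21.3 -14.8] spin -1.07
2.04 [ 25.3 -11.8] spin -1.17
2.14 [29.6 -9.3] spin -1.27
2.24 [34.2 -7.2] spin -1.37
2.34 [38.9 -5.5] spin -1.47
2.44 [43.7 -4.4] spin -1.57
2.54 [48.7 -3.7] spin -1.67
2.64 [53.7 -3.5] spin -1.77
2.74 [58.7 -3.9] spin -1.87
```

>>> step_arm(xyz=[[5,-25,0],[10,-50,0],[14,-75,-10],[16,-87,-25],[16,-87,-40],[16,-87,-40],[16,-87,-40]], spin=[0.13,0.26,0.39,0.53,0.53,0.53,0.53], fingers=[30,30,30,30,30,30,30])

```text
time_s: 12.35
eef_pos: [0.5887, -0.1505, 0.1212]
eef_rot: [0.294, -0.642, 0.294, 0.644]
wrist_force: [0.6, -0.4, 0.8]
opening: 0.301
```

Run:
```python
from meas import *
np.set_printoptions(precision=4,suppress=True)
o=ctrl.get_obs();print(o["eef_pos"],o["wrist_force"],o["q"]);P=pose("wrist",o);np.save("pics/w14.npy",P);im=snap("wrist","w14.png")
```

```text
[ 0.5887 -0.1505  0.1212] [ 0.5955 -0.3874  0.7533] [-0.4455  0.3836  1.6136  0.0004  1.1475 -2.7295]
```

View pics/w14.png

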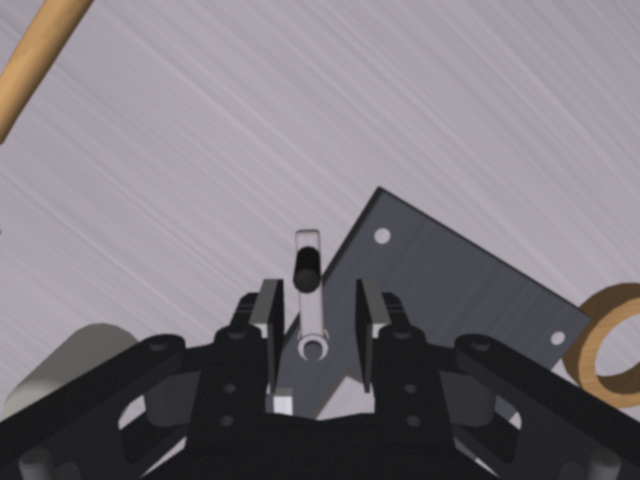

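Run:
```python
from meas import *
P=np.load("pics/w14.npy");o=ctrl.get_obs()["eef_pos"];print(o,onz("wrist",[[307,278]],.087,P),proj("wrist",[[o[0],o[1],.087]],P))
```

```text
[ 0.58940912 -0.15073735  0.12226794] [[ 0.5920313  -0.15406783  0.087     ]] [[317.24626926 278.43976598]]
```

>>> step_arm(xyz=[[2.5,-3,0],[2.5,-3,-20],[2.5,-3,-40],[2.5,-3,-50],[2.5,-3,-52],[2.5,-3,-52]], spin=[0,0,0,0,0,0], fingers=[30,30,30,30,30,30])

```text
time_s: 13.0
eef_pos: [0.5925, -0.1548, 0.0712]
eef_rot: [-0.293, 0.644, -0.293, -0.643]
wrist_force: [0.5, 0.0, 0.4]
opening: 0.301
```

Run:
```python
from meas import *
np.set_printoptions(precision=4,suppress=True)
o=ctrl.get_obs();print(o["eef_pos"],o["wrist_force"]);im=snap("wrist","w15.png")
```

```text
[ 0.5925 -0.1548  0.0712] [0.5172 0.0497 0.3817]
```

View pics/w15.png

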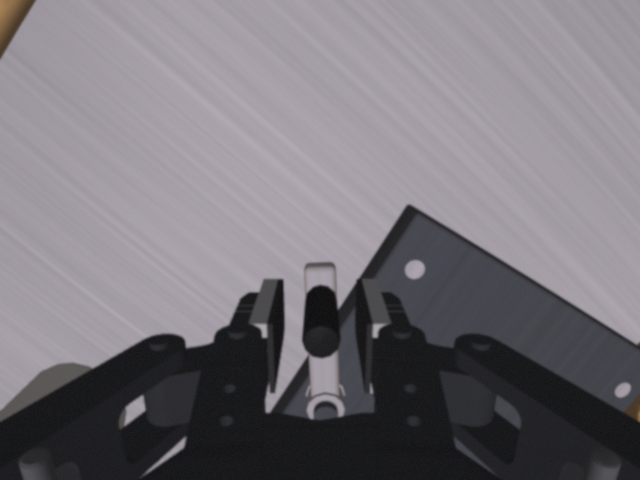

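>>> step_arm(xyz=[[-4.5,7.1,0],[-7.2,11.3,0],[-9.4,15.8,0],[-11.2,20.5,0],[-12.5,25.3,0],[-13.3,30.2,0],[-13.6,35.2,0],[-13.4,40.2,0],[-12.8,45.2,0],[-11.6,50,0]], spin=[-0.1,-0.2,-0.3,-0.4,-0.5,-0.6,-0.7,-0.8,-0.9,-1.0], fingers=[30,30,30,30,30,30,30,30,30,30])

```text
time_s: 14.05
eef_pos: [0.5815, -0.1052, 0.0723]
eef_rot: [0.567, -0.424, 0.566, 0.422]
wrist_force: [-0.9, -1.0, 0.0]
opening: 0.3
```

Run:
```python
from meas import *
np.set_printoptions(precision=4,suppress=True)
o=ctrl.get_obs();print(o["eef_pos"],o["wrist_force"]);im=snap("wrist","w16.png")
```

```text
[ 0.5815 -0.1052  0.0723] [-0.8811 -0.9661  0.0336]
```

View pics/w16.png

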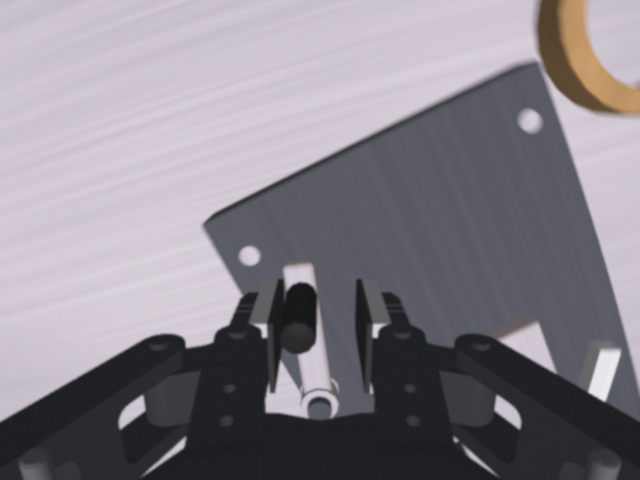

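>>> step_arm(xyz=[[1.7,4.7,0],[3.8,9.3,0],[6.3,13.6,0],[9.3,17.6,0],[12.7,21.3,0],[16.4,24.6,0],[20.4,27.6,0],[24.7,30.1,0],[29.3,32.2,0],[34,33.9,0]], spin=[-0.1,-0.2,-0.3,-0.4,-0.5,-0.6,-0.7,-0.8,-0.9,-1.0], fingers=[30,30,30,30,30,30,30,30,30,30])

```text
time_s: 15.1
eef_pos: [0.6153, -0.0712, 0.0719]
eef_rot: [0.7, -0.1, 0.7, 0.1]
wrist_force: [0.5, -0.6, 0.5]
opening: 0.301
```

Run:
```python
from meas import *
np.set_printoptions(precision=4,suppress=True)
o=ctrl.get_obs();print(o["eef_pos"],o["wrist_force"]);im=snap("wrist","w17.png")
```

```text
[ 0.6153 -0.0712  0.0719] [ 0.5129 -0.5931  0.4814]
```

View pics/w17.png

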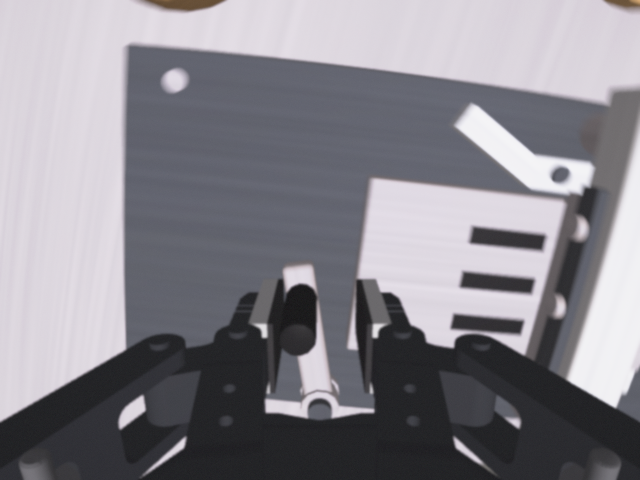

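>>> step_arm(xyz=[[4,1,0],[7,1.4,0],[9,1.7,0],[11,1.9,0],[12,2,0],[13,2.2,0],[13,2.2,0]], spin=[-0.1,-0.1,-0.1,-0.1,-0.1,-0.1,-0.1], fingers=[30,30,30,30,30,30,30])

```text
time_s: 15.85
eef_pos: [0.627, -0.0689, 0.0707]
eef_rot: [0.704, -0.066, 0.705, 0.066]
wrist_force: [-4.4, -1.0, 1.6]
opening: 0.303
```

Run:
```python
from meas import *
np.set_printoptions(precision=4,suppress=True)
o=ctrl.get_obs();print(o["eef_pos"],o["wrist_force"]);np.save("pics/w18.npy",pose("wrist",o));im=snap("wrist","w18.png")
```

```text
[ 0.627  -0.0689  0.0707] [-4.3703 -1.0483  1.6299]
```

View pics/w18.png

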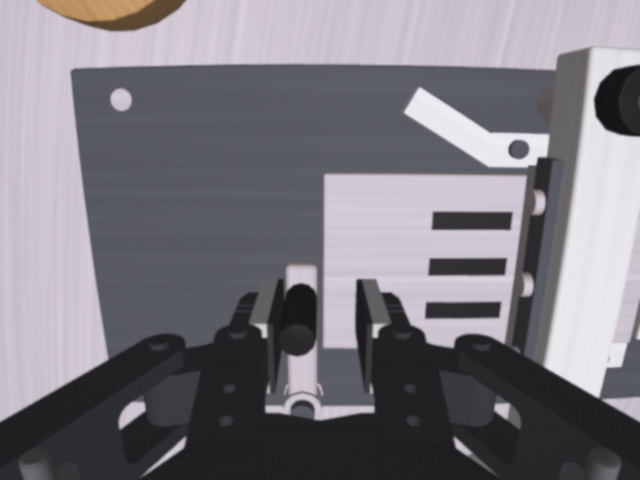

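>>> step_arm(xyz=[[1,0.2,0],[2,0.4,0],[2,0.4,0],[2,0.4,0]], spin=[0,0,0,0], fingers=[30,30,30,30])

```text
time_s: 16.3
eef_pos: [0.6273, -0.0687, 0.0704]
eef_rot: [0.702, -0.066, 0.706, 0.066]
wrist_force: [-10.1, -2.5, 6.5]
opening: 0.299
```

>>> step_arm(xyz=[[-3,-0.5,0],[-8,-1.5,0],[-8,-1.5,0],[-8,-1.5,20],[-8,-1.5,50],[-8,-1.5,95],[-30,-5,120],[-60,-10,130],[-60,-10,130],[-60,-10,130]], spin=[0,0,0,0,0,0,0,0,0,0], fingers=[30,30,30,30,30,30,30,30,30,30])

```text
time_s: 17.3
eef_pos: [0.5699, -0.0784, 0.2014]
eef_rot: [0.705, -0.066, 0.703, 0.065]
wrist_force: [0.4, -0.5, 0.2]
opening: 0.298
```

Run:
```python
from meas import *
np.set_printoptions(precision=4,suppress=True)
o=ctrl.get_obs();print(o["eef_pos"],o["wrist_force"]);np.save("pics/w19.npy",pose("wrist",o));im=snap("wrist","w19.png");snap("scene","s19.png")
```

```text
[ 0.5699 -0.0784  0.2014] [ 0.3701 -0.4863  0.1909]
```

View pics/w19.png

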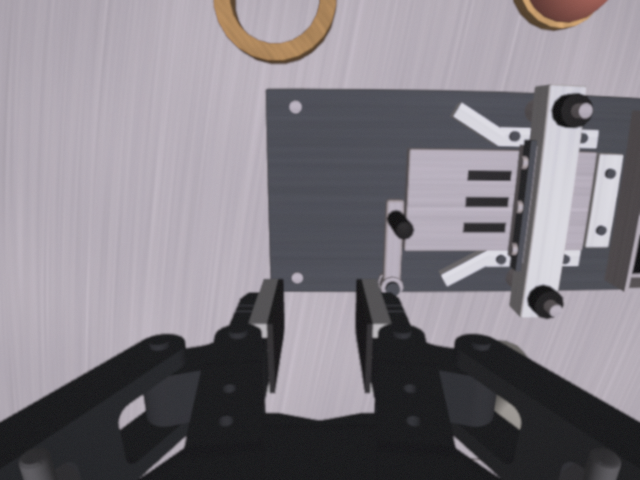

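View pics/s19.png

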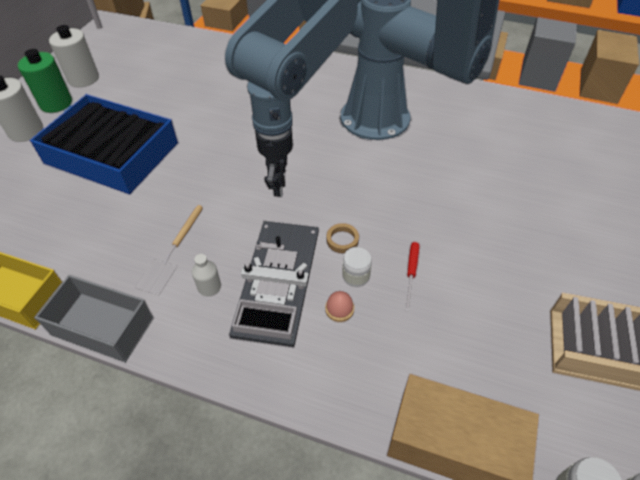

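Run:
```python
from meas import *
np.set_printoptions(precision=4,suppress=True)
g=cv2.GaussianBlur(cv2.imread("pics/w19.png",0),(3,3),0.8).astype(np.float32);P=np.load("pics/w19.npy")
c,s=np.cos(.184),np.sin(.184);u=np.array([[c,s],[-s,c]]);f=lambda X:((X[:,:2]-[.6254,-.0565])@u.T)*1000
t,_=edge(g,(410,150),(405,250),w=5);a,_=edge(g,(410,150),(515,150),w=4);b,_=edge(g,(405,250),(470,252),w=4)
X=f(onz("wrist",[inter(t,a),inter(t,b),inter(a,[0,1,510,0]),inter(b,[0,1,465,0])],.05,P));print("plate",X)
l,_=edge(g,(387,205),(385,270),w=4);r,_=edge(g,(403,240),(401,275),w=3)
Y=f(onz("wrist",[inter(l,[1,0,0,205]),inter(l,[1,0,0,270]),inter(r,[1,0,0,242]),inter(r,[1,0,0,272])],.053,P));print("latch",Y)
fr,_=edge(g,(266,90),(270,290),w=5);tp,_=edge(g,(270,90),(440,92),w=4);bt,_=edge(g,(275,291),(370,291),w=4)
B=f(onz("wrist",[inter(fr,tp),inter(fr,bt),inter(tp,[0,1,430,0]),inter(bt,[0,1,365,0])],.04,P));print("bed",B)
```

```text
plate [[  0.2473  33.0051]
 [  2.5329 -36.3662]
 [ 68.6982  33.9333]
 [ 44.1036 -36.4741]]
latch [[-11.4021  -3.6782]
 [-13.3952 -49.7382]
 [ -0.9089 -29.4214]
 [ -1.7781 -51.2408]]
bed [[-93.8538  71.6562]
 [-93.9821 -71.3179]
 [ 14.9411  72.2762]
 [-24.0553 -71.2278]]
```

>>> step_arm(xyz=[[0,2,20],[0,5,40],[0,10,50],[2,12,60],[2,12,60],[2,12,60],[2,12,60],[2,12,60],[2,12,60],[2,12,60]], spin=[0.15,0.3,0.45,0.6,0.75,0.9,1.05,1.2,1.35,1.5], fingers=[100,100,100,100,100,100,100,100,100,100])

```text
time_s: 18.4
eef_pos: [0.5721, -0.0661, 0.2597]
eef_rot: [0.469, -0.529, 0.469, 0.53]
wrist_force: [0.2, -0.2, -0.0]
opening: 1.005
```

>>> step_arm(xyz=[[0,0,0],[0,0,0],[0,0,0]], spin=[0.07,0.07,0.07], fingers=[100,100,100])

```text
time_s: 18.7
eef_pos: [0.5718, -0.0662, 0.2601]
eef_rot: [0.452, -0.543, 0.452, 0.544]
wrist_force: [0.2, -0.5, 1.1]
opening: 1.003
```

Run:
```python
from meas import *
o=ctrl.get_obs();print(o["eef_pos"],o["dq"]);np.save("pics/w20.npy",pose("wrist",o));im=snap("wrist","w20.png")
```

```text
[ 0.57183795 -0.06615115  0.26005722] [-0.00149458 -0.00762617  0.00267686 -0.0007798   0.00176767 -0.00255333]
```

View pics/w20.png

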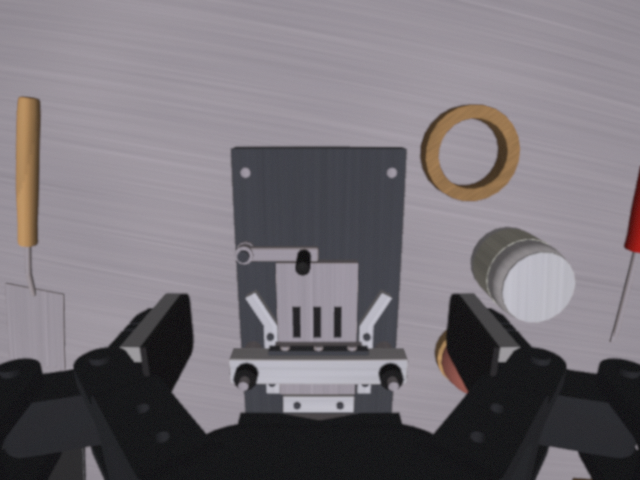

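Run:
```python
from meas import *
np.set_printoptions(precision=4,suppress=True)
g=cv2.GaussianBlur(cv2.imread("pics/w20.png",0),(3,3),0.8).astype(np.float32);P=np.load("pics/w20.npy")
c,s=np.cos(.184),np.sin(.184);u=np.array([[c,s],[-s,c]]);f=lambda X:((X[:,:2]-[.6254,-.0565])@u.T)*1000
t,_=edge(g,(316,263),(358,263),w=4);a,_=edge(g,(277,268),(276,335),w=4);b,_=edge(g,(357,265),(357,338),w=4)
X=f(onz("wrist",[inter(t,a),inter(t,b),inter(a,[1,0,0,335]),inter(b,[1,0,0,335])],.05,P));print("plate",X)
l,_=edge(g,(256,249),(314,249),w=3)
Y=f(onz("wrist",[inter(l,[0,1,256,0]),inter(l,[0,1,314,0])],.053,P));print("latch",Y)
fr,_=edge(g,(234,148),(405,148),w=5);tp,_=edge(g,(233,150),(241,290),w=4);bt,_=edge(g,(405,150),(399,290),w=4)
B=f(onz("wrist",[inter(fr,tp),inter(fr,bt),inter(tp,[1,0,0,290]),inter(bt,[1,0,0,290])],.04,P));print("bed",B)
st,_=edge(g,(285,396),(352,396),w=3);print("stop front/back edges",f(onz("wrist",[inter(st,[0,1,285,0]),inter(st,[0,1,352,0])],.053,P)))
ang=lambda p,q:np.arctan2(*(q-p)[::-1])
print("plate sides",ang(X[0],X[2]),ang(X[1],X[3]),"tail",ang(X[0],X[1])-np.pi/2,"latch",ang(Y[0],Y[1])-np.pi/2,"bed",ang(B[0],B[2]),ang(B[1],B[3]),ang(B[1],B[0])+np.pi/2,"stop",ang(*f(onz("wrist",[inter(st,[0,1,285,0]),inter(st,[0,1,352,0])],.053,P)))-np.pi/2)
```

```text
plate [[  0.637  -36.231 ]
 [  0.6538  33.7285]
 [ 69.0846 -36.4243]
 [ 69.1093  33.7605]]
latch [[-13.7898 -51.4762]
 [-12.908   -3.485 ]]
bed [[-95.2312 -71.6231]
 [-95.5151  71.8009]
 [ 30.2407 -71.5724]
 [ 30.2946  71.5528]]
stop front/back edges [[131.2805 -30.8703]
 [131.3296  31.233 ]]
plate sides -0.002823701185505939 0.0004676268590690342 tail -0.00024032090237202652 latch -0.018374005976992347 bed 0.00040434835429369704 -0.0019721952547869285 0.0019792099495954396 stop -0.000789687464176847
```

```bash
python3 -c "
from bench import hand_in;print(hand_in())"
```

```text
the job is handed in; nothing more can be done
None
```

The plate is loaded home against the rear stop, the swing latch is closed behind it, and the job is handed in. The run took about 19 s of the 48 s allowed, and `hand_in` gave no verdict.

- **What I did:** I centred the plate by lightly closing the fingers on its sides. Then I pushed its tail with two fingertips, under the blade bar, until the stop pushed back with about 16 N. I carried the latch post round its arc between the fingers until its stop pushed back with about 10 N. The hand finished clear, about 0.2 m above the bed.
- **Last checks (final wrist view):**
  - The plate's tail is 0.6 mm from nominal home, the plate is about 1.3 mm to the right of the middle, and its angle is under 0.003 rad.
  - The latch arm reads within about 0.02 rad of its closed direction.
  - In the last scene and wrist pictures the bystanders look unmoved, but I did not measure them.
- **What disagreed:**
  - During the centring squeeze the wrist read about 8.6 N downward, so the plate may have been lifted by about a millimetre. I lowered it and released it straight away.
  - That squeeze centred the plate but did not fully square it; the push did that.
  - An earlier oblique view gave the plate's tail edge about 0.033 rad askew. The sides in that view, and every edge in the better final view, did not confirm it.

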